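# Fit the toothed handle and latch the drawer unit

## Robot

A 6-joint arm with a two-finger parallel gripper is mounted at the origin on the work surface. World frame = base frame: x ahead of the robot, y to its left, z up, the work surface at z = 0. Lengths are in mm, angles in rad, forces in N, time in s.
With the tool pointing down it reaches from about 350 to 775 mm from the base axis. Payload 7.3 kg.
Tool frame: the origin (TCP) lies between the finger pads; the fingertips stand 8 mm ahead of it and the grasp point (between the pads) lies 11 mm behind it; y points along the fingers, z is the direction in which the jaws open and shut, and the axes are right-handed (so a half turn about y gives the same grasp; the last joint's range is limited). The gripper opens to 92 mm and grips with 3 to 60 N. Pads are 19 mm wide; open, the fingers measure 130 mm over their backs; the gripper's body (75 mm by 190 mm) begins 47 mm behind the grasp point.
Start: joints at [-1.453, 0.342, 1.524, -0, 1.275, -0.146], TCP at [136.916, -506.851, 234.741] pointing down, gripper open.
Joint ranges: [-2.53, 2.53], [-0.77, 2.02], [0.04, 2.7], [-1, 4.14], [0.28, 2.66], [-3.11, 3.11]. Speed limits (rad/s): [2.57, 2.57, 3.14, 3.14, 3.14, 3.14].

## Interface

Orientations are given as [roll, pitch, yaw] about the fixed x, y, z axes, in that order (R = Rz(yaw) Ry(pitch) Rx(roll)).
In Python, from plant import bot, vision, job gives the robot as it stands. The module is installed in compiled form; this text tells all that it offers.
- The arm moves only by the tool arm_command, never from a script. Its argument "deltas" is a list of rows, each a list of 4 numbers: the shift along the tool's x, y, z in m, then the turn about the tool's y in degrees. In form: [[x, y, z, twist], ...]. A call has 1 to 5 rows; each row shifts and turns the commanded pose from where the row before left it, along the tool's axes as they then stand; what a row does not reach is not made up. A row lasts 1/10 s, in which the tool goes at most 50 mm and 8.59 degrees, less where a joint would pass 70% of its speed; a pose out of reach is approached as far as the arm can. A call is refused whole if a number of a shift passes 0.05 or a number of a turn 8.59, either way. A call with a gripper value outside its range is refused whole. "claw" is the closure in counts, from 0 (fully open) to 255 (shut), set as the call begins (left out, the last holds). The fingers move at their own pace and stop on an object; the grip force is fixed at half the most. Time passes only in rows, so rows that do not move let the fingers close. It gives the time, the measured TCP pose, the force and the opening at its end, in the units of the state.
- bot.get_obs(): the state, without advancing time (a new reading comes with each control period).
- vision.capture(name): name is "scene" or "top"; returns a dict with "img" (384x512x3 uint8, red, green, blue), "camera_matrix" (3x3 intrinsics, pixels), "dist_coeffs" ([k1, k2, p1, p2, k3] as OpenCV has them; the pictures are not rectified), "world_to_cam" (4x4, takes a point from world to camera coordinates). Camera axes: x right, y down, z forward; pixel columns grow to the right and rows downward; lengths in mm; the calibration is good to about 2 mm. A picture is of the moment at which its call begins. There is no depth.
- job.close_job(): hands the job in, once; it reports no verdict.
Trained networks look in a picture, given as the dict that the camera call returned (one of the last four; its "shot" number tells which), for a name from the list of things; names that differ only in an ending like _2 or _b are one class to them, and where a whole thing is asked for, a point or a joint stands for the part that bears it (a point fixed in the world has none). Each returns a list of dicts, best first, with "confidence" (0 to 1); they miss things now and then, are a little off and sometimes report something else, mostly with a low value. They report only what shows in the picture. A call takes as long as a camera call. They do not tell look-alikes from the thing itself.
- vision.find_in(picture, name): "xyz" ([x, y, z] in mm, in the coordinates of the camera as it stood for that picture, good to about 4 mm: the middle of the surface that is visible of it).
- vision.regions_of(picture, name): "mask" (384x512 bool, what is visible of it).
The state is a dict: "time": time; "joint_positions": joint angles; "dq": joint speeds; "tau": joint torques, N m; "tool_pos": TCP position; "tcp_rot": TCP orientation; "contact_force": force on the tool from outside, world axes, zero at the start; "moment": the same for the moment, N m; "grip_width": finger opening in mm.
Only numpy, scipy, OpenCV 4.12 (cv2) and the standard library are available. Lean on these libraries where they do the work, as an engineer would, in place of code of your own. Each camera call takes 0.05 s, during which the arm holds its last target. There are 200 camera calls.

## Task

The drawer unit's toothed T-handle has been left standing on the shelf. Set it on the turning hub on top of the unit, turn it until its teeth mesh with the hub's teeth, push it fully home, then use it to turn the hub clockwise until the latch arm points straight to the front, over the drawer's keeper ear. Leave the handle fitted and let go of it, and leave the other things on the shelf where they are.

Things in the scene. Friction and masses are not known exactly. Their poses are not given: they have to be found in the camera images.
- handle: Loose aluminium T-handle, 80 mm tall, 0.18 to 0.35 kg, standing upright on its teeth. Origin: centre of its underside, in the plane of the tooth ends; z up its axis, x along the cross bar. Under a disc (74 mm diameter, 21 to 37 mm up) six flat-ended teeth, 21 mm long, 9 mm wide, 22 to 36 mm from the axis, every 60 degrees, one under each end of the cross bar (+x and -x).
- handle_bar (a point): Middle of the handle's cross bar, on its axis, 63 mm above the handle's origin; same axes. The bar is 90 mm long (x), 22 mm thick (y), from 46 to 80 mm above the origin: pinch it across the 22 mm. The neck under it is 24 mm in diameter and 9 mm high.
- hub_seat (a point): Centre of the flat seat of the turning hub on the drawer unit, on its vertical axis, 134 mm above the shelf. z up; x, y turn with the hub: the latch arm points along -x. The hub is an aluminium disc of 84 mm diameter. Handle fully home: its origin is at this point, tooth ends on the seat. Unmeshed on the tooth tops it stands about 18 mm higher.
- hub_teeth (a point): Middle of the hub's ring of teeth at tooth-top height, 18 mm above the seat, axes as hub_seat. Six round-topped teeth, 9 mm wide, 22 to 36 mm from the axis, at 30, 90, 150.. degrees from the arm; gaps at 0, 60, 120.. So the handle meshes when its bar lies along the arm or 60 degrees either side, within about 5 degrees. No centre pin: the teeth centre it, with some 2 mm play.
- latch (a joint): Angle of hub and latch arm (rad): 0 = latched, arm straight to the unit's front, at a stop; grows counter-clockwise from above, to a stop at 1.75. Starts at 0.7 to 1.4; stays where left; takes 0.2 N m to turn. The fitted handle has about 5 degrees of play either way. Pressing hard on unmeshed teeth while turning drags the hub along: hunt with a light press (under 5 N).
- latch_tip (a point): Down-turned end of the steel latch arm, 106 mm from the hub's axis, 124 mm above the shelf; arm 20 mm wide, its top 23 mm above the unit's deck.
- unit: Smoked-plastic drawer unit, fixed, 200 mm deep (x), 240 mm wide (y), deck 110 mm high. Origin: about the centre of its underside; its front, with two drawers and four round knobs, faces its -x. Hub axis at x = -15 mm, y = 0. A steel keeper ear stands at the middle of the front edge, 13 mm above the deck; the latched arm lies over it.
- pot: Ribbed white ceramic pot, bystander, 84 mm diameter, 84 mm high. Origin: centre of its underside.
- jar: Squat frosted jar with cap, bystander, 76 mm diameter, 60 mm high. Origin: centre of its underside.
- wiper: Pink plastic glass-wiper lying flat, bystander, 172 mm wide blade (y), 150 mm long (x), 19 mm high. Origin on the underside, in the handle near the blade.
- scraper: Steel scraper lying flat, bystander, 175 mm long (x), 60 mm wide, 18 mm high. Origin on the underside near its middle.
- brush: Shoe brush with wooden back, bystander, 150 x 50 x 40 mm. Origin: centre of its underside.
- tin: Round shoe-cream tin, bystander, 82 mm diameter, 28 mm high. Origin: centre of its underside.
There are look-alikes about, which are no part of the job. What is shaped like the handle but pink or yellow is not meant.

How it is judged (in metres and radians):
On the way, in this order (a step that is already met when the one before it is completed fails the run):
1. the handle is meshed with the hub and fully home, upright (z of handle in the frame of hub_seat between -0.004 and 0.005 m and horizontal distance between handle and hub_seat below 0.007 m and angle between handle's own z axis and vertical below 0.09 rad), for 0.2 s.
2. with the handle still home, the latch arm is turned to the front (all of step 1 and value of joint latch below 0.1 rad), for 0.2 s.
At the end, for the whole second after the job is handed in: The handle is let go and at rest, meshed fully home in the hub (its origin within 5 mm of the seat's height and 7 mm sideways, upright within 0.09 rad), and the latch joint reads below 0.1 rad (arm to the front) (all of step 2 and linear speed of handle below 0.02 m/s and velocity of joint latch below 0.05 rad/s); the robot touches nothing.
It fails at once if a bystander (pot, jar, wiper, scraper, brush, tin) is moved more than 30 mm (distance of any of pot, jar, wiper, scraper, brush, tin from where it was at the start of the episode above 0.03 m).
It also fails if it takes over 45 s, if anything falls off the work surface, if the arm or the gripper's body presses on something with over 40 N, if the wrist force passes 120 N, or if a joint passes its speed limit or range.

## Working session

There is one attempt and no reset: what is moved stays moved. The work goes in short steps, Python scripts to look and compute and a tool call to move; the robot and the scene stay as the last step left them, time stands still between calls to the robot, and variables do not carry over. Pictures are saved under pics/ and viewed, about 8 in all and at most 12, crops included, and the job is handed in when it is done.

Besides the shell and the picture viewer there is one more tool, called after "Call:" as name([rows], argument=value, ...), one row to a line, values as JSON. arm_command: Moves the arm, as the interface text tells. Its arguments: {"type":"object","properties":{"deltas":{"type":"array","items":{"type":"array","items":{"type":"number"}}},"claw":{"type":"number"}},"required":["deltas"]}

```bash
mkdir -p pics
cat > h.py <<'E'
import numpy as np, cv2
from plant import bot, vision, job
def w(pic,p):
    return (np.linalg.inv(pic["world_to_cam"])@np.r_[p,1])[:3]
def ray_z(pic,uv,z):
    K=np.array(pic["camera_matrix"],float);d=np.array(pic["dist_coeffs"],float)
    n=cv2.undistortPoints(np.array(uv,float).reshape(-1,1,2),K,d).reshape(-1,2)
    T=np.linalg.inv(pic["world_to_cam"]);o=T[:3,3]
    r=np.c_[n,np.ones(len(n))]@T[:3,:3].T
    return o+r*((z-o[2])/r[:,2])[:,None]
def px(pic,P):
    T=np.array(pic["world_to_cam"],float)
    return cv2.projectPoints(np.array(P,float).reshape(-1,1,3),cv2.Rodrigues(T[:3,:3])[0],T[:3,3],np.array(pic["camera_matrix"],float),np.array(pic["dist_coeffs"],float))[0].reshape(-1,2)
def save(name,img,s=1):
    cv2.imwrite("pics/"+name,cv2.resize(img[...,::-1],None,fx=s,fy=s,interpolation=cv2.INTER_CUBIC))
E
python3 - <<'E'
from h import *
o=bot.get_obs();print(o)
ims=[]
for c in("scene","top"):
    p=vision.capture(c);ims.append(p["img"])
    print(c,"cam at",np.linalg.inv(p["world_to_cam"])[:3,3].round())
    for n in("handle","handle_bar","hub_seat","hub_teeth","latch_tip","unit","pot","jar","wiper","scraper","brush","tin"):
        for r in vision.find_in(p,n)[:4]:
            P=w(p,r["xyz"]);print(n,round(r["confidence"],2),P.round(),px(p,P).round()[0])
save("a.png",ims[0],1.5);save("b.png",ims[1],1.5)
E
```

```text
{'time': 0.0, 'joint_positions': array([-1.45296622e+00,  3.42696990e-01,  1.52502198e+00,  2.23420709e-06,
        1.27538567e+00, -1.45987705e-01]), 'dq': array([-0.00082385, -0.0002626 , -0.00081339, -0.0004071 ,  0.0015966 ,
       -0.00069823]), 'tau': array([-4.38348679e-04, -4.31243920e+01, -2.44222856e+01,  7.18801282e-02,
        5.60044439e-02, -1.52467323e-04]), 'tool_pos': array([ 136.88485898, -506.43280238,  234.05657556]), 'tcp_rot': array([-1.57229192e+00,  2.22061439e-04, -2.87777566e+00]), 'contact_force': array([0.51676695, 0.15431206, 0.19013874]), 'moment': array([ 0.01000683,  0.01564349, -0.01824688]), 'grip_width': 91.91043109508196}
scene cam at [1261.  -41.  715.]
handle 0.72 [356. 258.  59.] [354. 167.]
handle 0.63 [699. 362.  49.] [428. 255.]
handle 0.59 [619. 214.  37.] [357. 234.]
handle_bar 0.97 [613. 214.  39.] [357. 232.]
handle_bar 0.91 [699. 356.  50.] [426. 255.]
handle_bar 0.24 [ 609. -444.    3.] [105. 241.]
hub_seat 0.56 [638. -91. 133.] [236. 212.]
hub_teeth 0.69 [638. -94. 134.] [235. 212.]
latch_tip 0.63 [634. -87. 135.] [238. 210.]
latch_tip
[... 351 characters left out ...]
le 0.9 [683. 360.  39.] [136. 155.]
handle 0.85 [592. 209.  57.] [179. 181.]
handle 0.82 [347. 249.  37.] [164. 259.]
handle_bar 0.91 [591. 209.  57.] [179. 182.]
handle_bar 0.66 [679. 358.  35.] [137. 156.]
hub_seat 0.9 [622. -93. 133.] [274. 168.]
hub_teeth 0.83 [621. -92. 135.] [274. 168.]
latch_tip 0.97 [623. -92. 131.] [274. 168.]
unit 0.94 [633. -86. 108.] [272. 166.]
pot 0.64 [472. 194.  87.] [180. 218.]
jar 0.77 [531. 371.  56.] [128. 200.]
wiper 0.93 [ 401. -216.   17.] [311. 244.]
wiper 0.22 [632. -86. 109.] [272. 167.]
scraper 0.93 [ 598. -445.    5.] [379. 186.]
scraper 0.34 [471. 196.  83.] [180. 218.]
brush 0.92 [416.  95.  39.] [213. 238.]
tin 0.87 [734. 206.  31.] [183. 141.]
```

View pics/a.png

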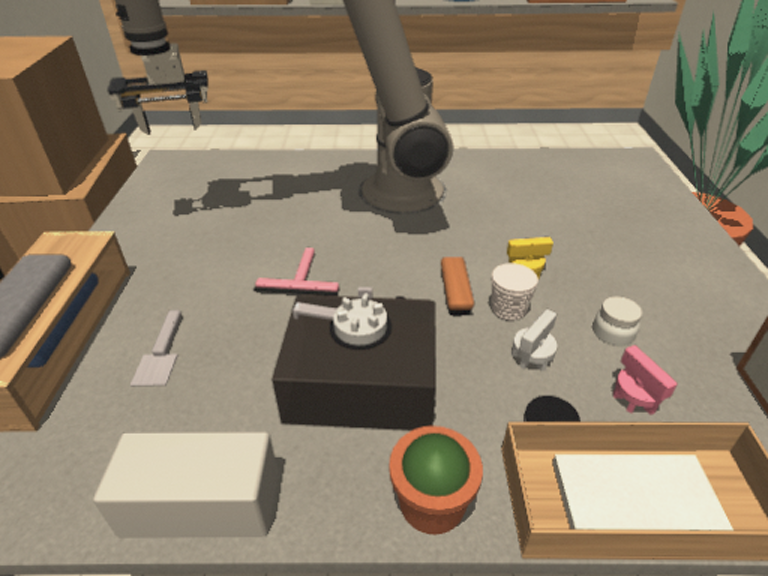

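View pics/b.png

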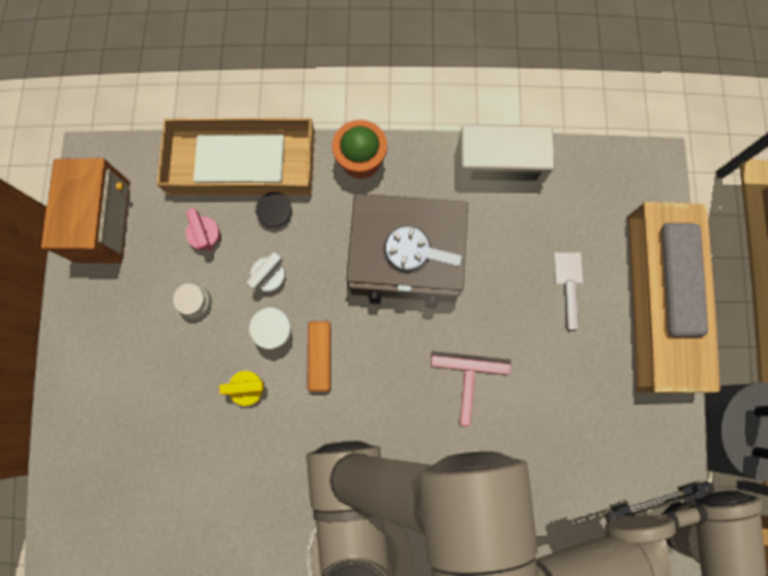

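Scene: aluminium T-handle at (357,232), pink look-alike at (428,255), yellow at (354,167). The aluminium one fits the description, since pink and yellow are excluded. I'll confirm it in a crop and measure both angles.

Run:
```python
from h import *
p=vision.capture("top");q=vision.capture("scene")
for n in("handle","handle_bar","hub_seat","latch_tip","unit"):
  for pic,nm in((p,"top"),(q,"scene")):
    for r in vision.regions_of(pic,n)[:3]:
        m=r["mask"].astype(np.uint8);ys,xs=np.nonzero(m)
        (c,s,a)=cv2.minAreaRect(np.c_[xs,ys].astype(np.float32))
        print(nm,n,round(r["confidence"],2),len(xs),np.round(c,1),np.round(s,1),round(a,1),"mean",xs.mean().round(1),ys.mean().round(1))
i=p["img"]
a=cv2.resize(i[160:205,155:205],(500,450),interpolation=cv2.INTER_CUBIC)
b=cv2.resize(i[125:205,225:320],(534,450),interpolation=cv2.INTER_CUBIC)
save("c.png",np.hstack([a[:, :],b])[:,:],0.77)
```

```text
top handle 0.74 485 [162.8 258.3] [24.  26.2] 45.0 mean 162.6 258.2
top handle 0.68 493 [135.5 153. ] [28. 23.] 90.0 mean 134.6 153.8
scene handle 0.64 543 [353. 170.] [24. 30.] 90.0 mean 353.5 167.5
scene handle 0.56 775 [356.  225.5] [39. 28.] 90.0 mean 357.6 226.9
scene handle 0.55 1158 [425.1 256.1] [42.9 37. ] 38.2 mean 427.8 254.3
top handle_bar 0.82 443 [132.8 152.8] [29.  21.2] 45.0 mean 134.4 153.9
top handle_bar 0.72 456 [162.2 257.3] [25.5 22.5] 33.7 mean 162.4 258.2
top handle_bar 0.57 470 [177.5 180.5] [25. 23.] 90.0 mean 178.0 181.5
scene handle_bar 0.66 777 [355.5 226. ] [40. 29.] 90.0 mean 357.3 227.5
scene handle_bar 0.64 1185 [424.7 255.5] [44.5 36.4] 42.1 mean 428.1 254.1
scene handle_bar 0.56 482 [351.7 165.7] [27.1 23. ] 23.6 mean 352.6 167.6
top hub_seat 0.91 766 [281.4 164.1] [28.2 47.6] 84.6 mean 275.9 166.0
scene hub_seat 0.75 1197 [227.7 214.8] [34.6 60.6] 81.0 mean 234.7 212.0
scene hub_seat 0.67 650 [196.6 190.3] [33.7 49.5] 60.1 mean 197.9 187.3
top latch_tip 0.91 702 [281.  164.1] [26.3 46.4] 84.5 mean 275.7 166.0
scene latch_tip 0.57 1109 [227.  214.5] [32.4 60.3] 82.4 mean 234.0 212.0
scene latch_tip 0.36 8979 [237.  238.5] [108.4  93.5] 2.9 mean 238.8 241.5
top unit 0.77 5335 [271.6 166.9] [79.3 73.2] 5.2 mean 271.6 165.6
scene unit 0.58 9144 [236.9 237.9] [108.6  94.8] 2.8 mean 238.6 241.4
```

View pics/c.png

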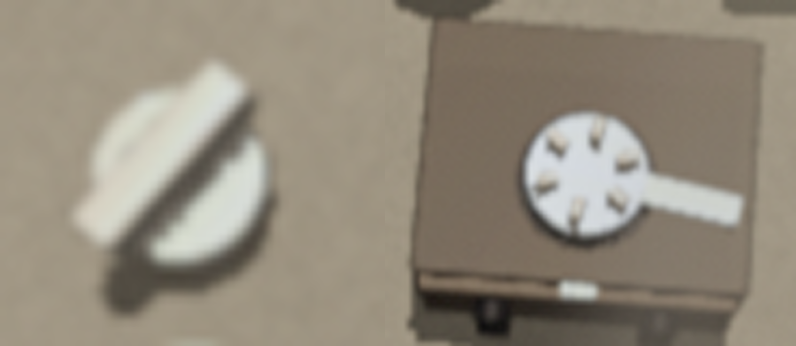

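Crop: left, the aluminium handle with its bar from about (167,190) to (185,170). Right, the hub at about (272,165), its arm tip at about (307,173), and the keeper ear at about (270,192). This is the handle meant. Next I fit silhouettes of the known shapes.

```bash
cat > fit.py <<'E'
from h import *
from scipy.optimize import minimize
def cyl(x,y,r,z):
    t=np.linspace(0,2*np.pi,40);return np.c_[x+r*np.cos(t),y+r*np.sin(t),np.full(40,z)]
def box(x,y,a,x0,x1,hw,z0,z1):
    c,s=np.cos(a),np.sin(a)
    return np.array([[x+c*u-s*v,y+s*u+c*v,z] for u in(x0,x1) for v in(-hw,hw) for z in(z0,z1)])
def handle(v,z=0):
    x,y,a=v[:3];return [np.r_[cyl(x,y,37,z+21),cyl(x,y,37,z+37)],np.r_[cyl(x,y,12,z+37),cyl(x,y,12,z+46)],box(x,y,a,-45,45,11,z+46,z+80)]
def hub(v):
    x,y,a=v[:3];return [cyl(x,y,42,134),box(x,y,a,0,106,10,131,133)]
def render(pic,parts,roi,S=8):
    x0,y0,x1,y1=roi;m=np.zeros(((y1-y0)*S,(x1-x0)*S),np.uint8)
    for P in parts:
        h=cv2.convexHull(((px(pic,P)-[x0,y0]+.5)*S-.5).round().astype(np.int32));cv2.fillConvexPoly(m,h,255)
    return cv2.resize(m,(x1-x0,y1-y0),interpolation=cv2.INTER_AREA)/255.
def fit(pic,model,v0,roi,rng):
    x0,y0,x1,y1=roi;g=pic["img"][y0:y1,x0:x1].astype(float).min(2)
    g=np.clip((g-rng[0])/(rng[1]-rng[0]),0,1)
    f=lambda d:((render(pic,model([v0[0]+d[0],v0[1]+d[1],v0[2]+d[2]/60]),roi)-g)**2).sum()
    r=min((minimize(f,s,method="Nelder-Mead",options=dict(initial_simplex=np.array(s)+np.array([[0,0,0],[5,0,0],[0,5,0],[0,0,6.]]))) for s in([0,0,0],[3,-3,4],[-3,3,-4.])),key=lambda r:r.fun)
    return np.array([v0[0]+r.x[0],v0[1]+r.x[1],v0[2]+r.x[2]/60]),r.fun,g
E
python3 - <<'E'
from fit import *
p=vision.capture("top");q=vision.capture("scene")
i=p["img"]
print("bg",i[190,200],"bar",i[180,176],"deck",i[150,250],"hub",i[165,272])
b=ray_z(p,[[184.6,169.6],[166.4,189.3]],80);print("bar ends",b.round(1),"ang",np.degrees(np.arctan2(*(b[0]-b[1])[1::-1])))
hb=ray_z(p,[[271.3,165.],[306.8,173]],133.5);print("hub",hb.round(1),np.degrees(np.arctan2(*(hb[1]-hb[0])[1::-1])))
dk=ray_z(p,np.array([[432,18],[764,42],[745,297],[415,268]])/4.33+[225-385/4.33-.4,124.6],110);print("deck",dk.round(1),"ear",ray_z(p,[[269.2,191.6]],120).round(1))
v,e,g=fit(p,handle,[592,209,np.radians(-42)],(155,160,205,205),(175,215));print("handle top",v[:2].round(1),np.degrees(v[2]).round(1),e)
v2,e,g2=fit(p,hub,[622,-92,np.radians(-103)],(250,145,318,188),(120,200));print("hub top",v2[:2].round(1),np.degrees(v2[2]).round(1),e)
r=render(p,handle(v),(155,160,205,205));r2=render(p,hub(v2),(250,145,318,188))
im=q["img"].copy()
for P in handle(v)+hub(v2):
    cv2.polylines(im,[cv2.convexHull(px(q,P).round().astype(np.int32))],True,(255,0,0),1)
a=cv2.resize(im[190:275,180:395],None,fx=3.5,fy=3.5,interpolation=cv2.INTER_NEAREST)
o=i.copy()
for P in handle(v)+hub(v2): cv2.polylines(o,[cv2.convexHull(px(p,P).round().astype(np.int32))],True,(255,0,0),1)
c=cv2.resize(o[140:210,155:320],(a.shape[1],int(70*a.shape[1]/165)),interpolation=cv2.INTER_NEAREST)
save("d.png",np.vstack([a,c])[:600])
E
```

```text
bg [161 151 131] bar [214 218 206] deck [122 108  93] hub [212 216 221]
bar ends [[625.6 187.9  80. ]
 [561.5 242.6  80. ]] ang -40.46562061623236
hub [[ 630.8  -84.1  133.5]
 [ 607.7 -191.1  133.5]] -102.19637075073506
deck [[ 752.    28.6  110. ]
 [ 737.3 -211.5  110. ]
 [ 550.3 -196.2  110. ]
 [ 567.6   35.8  110. ]] ear [[551.6 -78.9 120. ]]
handle top [594.8 218.4] -43.5 256.97837970972705
hub top [632.5 -84.2] -103.5 64.4109324538639
```

View pics/d.png

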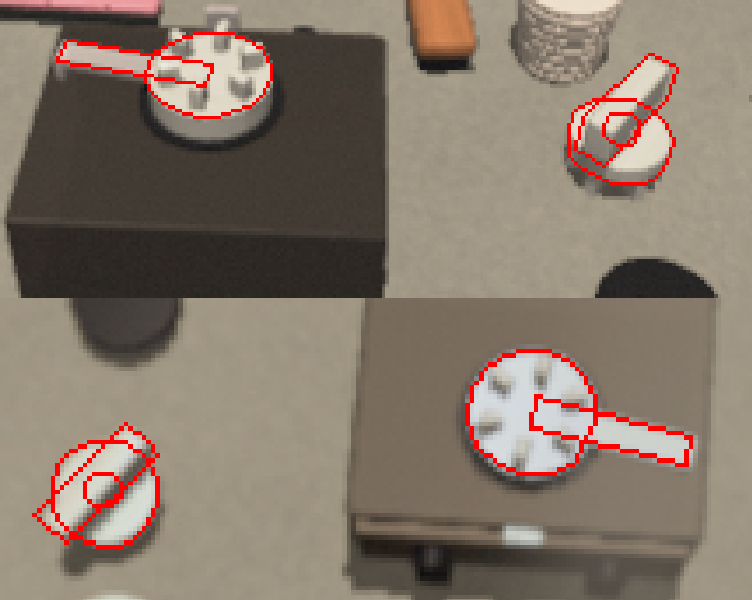

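Top fit: hub at (632.5, -84.2), arm at -103.5°, which lies on the outline in both views. Handle at about (594.5, 217), bar at about -42.5°. The unit's yaw is about -3.8°, so the latch reads about 1.40 rad, and bar at -43.5° is a meshing angle. Next, plan the move.

```bash
cat > plan.py <<'E'
import sys
from h import *
def plan(tx,ty,tz,tyaw,step=48.,tw=8.5):
    o=bot.get_obs();p=np.array(o["tool_pos"]);yaw=np.degrees(o["tcp_rot"][2]);T=np.array([tx,ty,tz])
    dy=(tyaw-yaw+180)%360-180
    n=max(1,int(np.ceil(max(np.linalg.norm(T-p)/step,abs(dy)/tw))))
    rows=[]
    for k in range(n):
        a=np.radians(yaw+dy*k/n);d=(T-p)/n
        rows.append([round((np.cos(a)*d[0]+np.sin(a)*d[1])/1000,4),round(-d[2]/1000,4),round((-np.sin(a)*d[0]+np.cos(a)*d[1])/1000,4),round(-dy/n,2)])
    print("from",p.round(1),round(yaw,2),"q",np.round(o["joint_positions"],2),"F",np.round(o["contact_force"],1),"grip",round(o["grip_width"],1),"t",o["time"])
    for k in range(0,n,5): print(rows[k:k+5])
if __name__=="__main__": plan(*map(float,sys.argv[1:]))
E
python3 plan.py 594.5 217 234 -42.5
```

```text
from [ 136.9 -506.9  234.7] -164.89 q [-1.45  0.34  1.52  0.    1.28 -0.15] F [-0.1 -0.2 -0.1] grip 91.8 t 2.0
[[np.float64(-0.035), np.float64(0.0), np.float64(-0.0322), np.float64(-6.8)], [np.float64(-0.0386), np.float64(0.0), np.float64(-0.0278), np.float64(-6.8)], [np.float64(-0.0416), np.float64(0.0), np.float64(-0.0231), np.float64(-6.8)], [np.float64(-0.0441), np.float64(0.0), np.float64(-0.018), np.float64(-6.8)], [np.float64(-0.0459), np.float64(0.0), np.float64(-0.0126), np.float64(-6.8)]]
[[np.float64(-0.047), np.float64(0.0), np.float64(-0.0071), np.float64(-6.8)], [np.float64(-0.0476), np.float64(0.0), np.float64(-0.0015), np.float64(-6.8)], [np.float64(-0.0474), np.float64(0.0), np.float64(0.0042), np.float64(-6.8)], [np.float64(-0.0466), np.float64(0.0), np.float64(0.0097), np.float64(-6.8)], [np.float64(-0.0451), np.float64(0.0), np.float64(0.0152), np.float64(-6.8)]]
[[np.float64(-0.043), np.float64(0.0), np.float64(0.0204), np.float64(-6.8)], [np.float64(-0.0403), np.float64(0.0), np.float64(0.0254), np.float64(-6.8)], [np.float64(-0.037), np.float64(0.0), np.float64(0.0299), np.float64(-6.8)], [np.float64(-0.0332), np.float64(0.0), np.float64(0.0341), np.float64(-6.8)], [np.float64(-0.0289), np.float64(0.0), np.float64(0.0378), np.float64(-6.8)]]
[[np.float64(-0.0242), np.float64(0.0), np.float64(0.041), np.float64(-6.8)], [np.float64(-0.0192), np.float64(0.0), np.float64(0.0435), np.float64(-6.8)], [np.float64(-0.0139), np.float64(0.0), np.float64(0.0455), np.float64(-6.8)]]
```

Call:
arm_command([
  [-0.035,0,-0.032,-6.8],
  [-0.039,0,-0.028,-6.8],
  [-0.042,0,-0.023,-6.8],
  [-0.044,0,-0.018,-6.8],
  [-0.046,0,-0.013,-6.8],
], claw=0)

```text
time: 2.5
tool_pos: [265.1, -303.6, 234.9]
tcp_rot: [-1.57, -0.0, -2.28]
contact_force: [0.7, 0.3, -0.1]
grip_width: 92.0
```

Call:
arm_command([
  [-0.047,0,-0.007,-6.8],
  [-0.048,0,-0.0015,-6.8],
  [-0.047,0,0.004,-6.8],
  [-0.047,0,0.01,-6.8],
  [-0.045,0,0.015,-6.8],
])

```text
time: 3.0
tool_pos: [392.6, -102.0, 235.1]
tcp_rot: [-1.57, -0.0, -1.686]
contact_force: [0.1, -2.1, 0.9]
grip_width: 91.8
```

Call:
arm_command([
  [-0.043,0,0.02,-6.8],
  [-0.04,0,0.025,-6.8],
  [-0.037,0,0.03,-6.8],
  [-0.033,0,0.034,-6.8],
  [-0.029,0,0.038,-6.8],
])

```text
time: 3.5
tool_pos: [519.0, 99.1, 234.8]
tcp_rot: [-1.571, -0.0, -1.092]
contact_force: [0.8, -0.3, 0.1]
grip_width: 92.0
```

Call:
arm_command([
  [-0.024,0,0.041,-6.8],
  [-0.019,0,0.044,-6.8],
  [-0.014,0,0.046,-6.8],
  [0,0,0,0],
  [0,0,0,0],
])

```text
time: 4.0
tool_pos: [595.2, 218.8, 233.6]
tcp_rot: [-1.572, 0.001, -0.74]
contact_force: [-0.6, 0.6, -1.1]
grip_width: 91.9
```

```bash
python3 plan.py 594.5 217 53 -42.5 40 | sed 's/np.float64//g'
```

```text
from [595.2 218.8 233.6] -42.42 q [ 0.23  0.55  1.19 -0.    1.4  -0.6 ] F [-0.6  0.6 -1.1] grip 91.9 t 4.0
[[(0.0001), (0.0361), (-0.0004), (0.02)], [(0.0001), (0.0361), (-0.0004), (0.02)], [(0.0001), (0.0361), (-0.0004), (0.02)], [(0.0001), (0.0361), (-0.0004), (0.02)], [(0.0001), (0.0361), (-0.0004), (0.02)]]
```

Call:
arm_command([
  [0,0.04,-0.001,0],
  [0,0.04,-0.001,0],
  [0,0.04,0,0],
  [0,0.04,0,0],
  [0,0.02,0,0],
])

```text
time: 4.5
tool_pos: [591.8, 214.5, 51.7]
tcp_rot: [-1.575, 0.003, -0.744]
contact_force: [-0.9, -0.3, 1.3]
grip_width: 91.4
```

Call:
arm_command([
  [0,0,0,0],
  [0,0,0,0],
  [0,0,0,0],
  [0,0,0,0],
  [0,0,0,0],
], claw=255)

```text
time: 5.0
tool_pos: [594.7, 216.7, 56.1]
tcp_rot: [-1.569, -0.001, -0.742]
contact_force: [0.3, -0.9, -0.7]
grip_width: 56.6
```

Call:
arm_command([
  [0,0,0,0],
  [0,0,0,0],
  [0,0,0,0],
])

```text
time: 5.3
tool_pos: [594.1, 216.7, 54.8]
tcp_rot: [-1.571, -0.0, -0.741]
contact_force: [-0.1, -0.1, 0.3]
grip_width: 32.5
```

Call:
arm_command([
  [0,0,0,0],
  [0,0,0,0],
  [0,0,0,0],
  [0,0,0,0],
  [0,0,0,0],
])

```text
time: 5.8
tool_pos: [594.1, 216.7, 54.6]
tcp_rot: [-1.571, -0.0, -0.742]
contact_force: [-0.0, 0.1, 0.3]
grip_width: 21.9
```

```bash
python3 plan.py 594.5 217 235 -42.5 40 | sed 's/np.float64//g'
```

```text
from [594.1 216.7  54.6] -42.49 q [ 0.23  0.71  1.42 -0.    1.01 -0.6 ] F [-0.   0.1  0.3] grip 21.9 t 5.8
[[(0.0), (-0.0361), (0.0001), (0.0)], [(0.0), (-0.0361), (0.0001), (0.0)], [(0.0), (-0.0361), (0.0001), (0.0)], [(0.0), (-0.0361), (0.0001), (0.0)], [(0.0), (-0.0361), (0.0001), (0.0)]]
```

Call:
arm_command([
  [0,-0.01,0,0],
  [0,-0.03,0,0],
  [0,-0.045,0,0],
  [0,-0.045,0,0],
  [0,-0.045,0,0],
])

```text
time: 6.3
tool_pos: [593.5, 216.4, 231.7]
tcp_rot: [-1.572, 0.0, -0.741]
contact_force: [1.5, 1.5, -3.3]
grip_width: 22.5
```

```bash
python3 plan.py 632.5 -84.2 230 -43.5 45 | sed 's/np.float64//g'
```

```text
from [593.5 216.4 231.7] -42.48 q [ 0.23  0.54  1.21 -0.    1.39 -0.6 ] F [ 1.5  1.5 -3.3] grip 22.5 t 6.3
[[(0.0331), (0.0002), (-0.0279), (0.15)], [(0.0332), (0.0002), (-0.0278), (0.15)], [(0.0333), (0.0002), (-0.0277), (0.15)], [(0.0333), (0.0002), (-0.0277), (0.15)], [(0.0334), (0.0002), (-0.0276), (0.15)]]
[[(0.0335), (0.0002), (-0.0275), (0.15)], [(0.0335), (0.0002), (-0.0274), (0.15)]]
```

Call:
arm_command([
  [0.02,0,-0.017,0.2],
  [0.035,0,-0.029,0.2],
  [0.035,0,-0.029,0.2],
  [0.035,0,-0.029,0.2],
  [0.035,0,-0.029,0.2],
])

```text
time: 6.8
tool_pos: [620.3, 8.6, 230.1]
tcp_rot: [-1.571, 0.0, -0.759]
contact_force: [0.2, -0.5, -3.6]
grip_width: 22.0
```

Call:
arm_command([
  [0.035,0,-0.029,0],
  [0.03,0,-0.025,0],
  [0.009,0,-0.007,0],
  [0,0,0,0],
  [0,0,0,0],
])

```text
time: 7.3
tool_pos: [632.1, -83.9, 229.7]
tcp_rot: [-1.571, 0.001, -0.759]
contact_force: [0.5, -0.4, -2.0]
grip_width: 22.0
```

Run:
```python
from fit import *
from plan import plan
plan(632.5,-84.2,230,-43.5)
p=vision.capture("top");q=vision.capture("scene")
o=bot.get_obs();t=o["tool_pos"];a=o["tcp_rot"][2];z=t[2]-54.6
ims=[]
for pic,(x0,y0,x1,y1) in((q,(170,140,320,255)),(p,(225,125,325,202))):
    im=pic["img"].copy();s=4 if pic is q else 6
    im=cv2.resize(im[y0:y1,x0:x1],None,fx=s,fy=s,interpolation=cv2.INTER_CUBIC)
    for P in handle([t[0],t[1],a],z):
        cv2.polylines(im,[cv2.convexHull(((px(pic,P)-[x0,y0]+.5)*s-.5).round().astype(np.int32))],True,(255,0,0),1)
    ims.append(im)
save("e.png",ims[0]);
```

```text
from [632.1 -83.9 229.7] -43.47 q [-0.25  0.56  1.19  0.    1.39 -1.06] F [ 0.5 -0.4 -2. ] grip 22.0 t 7.3
[[np.float64(0.0005), np.float64(-0.0003), np.float64(0.0), np.float64(0.03)]]
```

View pics/e.png

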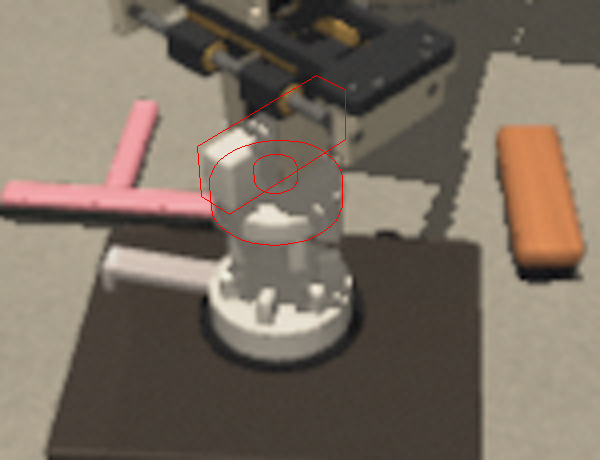

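The overlay of the assumed pose (red) against the held handle: the bar end actually shows at about (203,150), with red at (198,147). So the handle may sit a few mm off along the bar. I'll check this enlarged, with the hub's outline as reference.

```bash
cat > ov.py <<'E'
from fit import *
def ov(q,roi,s,parts_list):
    x0,y0,x1,y1=roi
    im=cv2.resize(q["img"][y0:y1,x0:x1],None,fx=s,fy=s,interpolation=cv2.INTER_CUBIC)
    im=(255*(im/255.)**.6).astype(np.uint8);raw=im.copy()
    for parts,c in parts_list:
        for P in parts: cv2.polylines(im,[cv2.convexHull(((px(q,P)-[x0,y0]+.5)*s-.5).round().astype(np.int32))],True,c,1)
    return raw,im
E
python3 - <<'E'
from ov import *
q=vision.capture("scene");o=bot.get_obs();t=o["tool_pos"];a=o["tcp_rot"][2];z=t[2]-54.6
mk=lambda s:handle([t[0]+s*np.cos(a),t[1]+s*np.sin(a),a],z)
H=[cyl(632.5,-84.2,42,134)]
raw,im=ov(q,(215,165,263,235),8,[(mk(0),(255,0,0)),(mk(-4),(0,255,0)),(H,(0,0,255))])
save("f.png",np.hstack([raw,im]))
E
```

```text
(no output)
```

View pics/f.png

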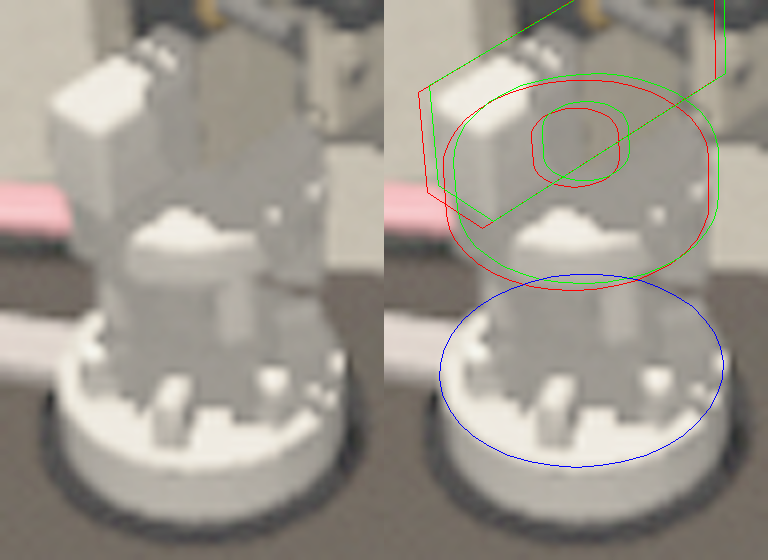

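The hub's outline fits (its image is about 1.5 mm right of the blue line). The handle disc fits a shift of roughly -2 mm along the bar, so I correct by +1.5 mm along tool x and go down gently.

Call:
arm_command([
  [0.0015,0.006,0,0],
  [0,0.006,0,0],
  [0,0.004,0,0],
  [0,0.002,0,0],
  [0,0,0,0],
])

```text
time: 7.95
tool_pos: [633.3, -85.8, 211.1]
tcp_rot: [-1.571, 0.001, -0.759]
contact_force: [0.4, -0.5, -2.8]
grip_width: 21.9
```

Call:
arm_command([
  [0,0.002,0,0],
  [0,0.002,0,0],
  [0,0.002,0,0],
  [0,0.001,0,0],
  [0,0,0,0],
])

```text
time: 8.45
tool_pos: [633.4, -85.9, 204.5]
tcp_rot: [-1.571, 0.0, -0.759]
contact_force: [-0.3, -0.6, -2.4]
grip_width: 22.1
```

Call:
arm_command([
  [0,0.001,0,0],
  [0,0.001,0,0],
  [0,0.001,0,0],
  [0,0.001,0,0],
  [0,0,0,0],
])

```text
time: 8.95
tool_pos: [633.4, -85.9, 200.5]
tcp_rot: [-1.571, 0.0, -0.759]
contact_force: [1.2, -0.3, -2.7]
grip_width: 21.7
```

Call:
arm_command([
  [0,0.002,0,0],
  [0,0.001,0,0],
  [0,0.001,0,0],
  [0,0.001,0,0],
  [0,0,0,0],
])

```text
time: 9.45
tool_pos: [633.4, -85.9, 195.5]
tcp_rot: [-1.571, 0.0, -0.759]
contact_force: [0.3, 0.3, -3.5]
grip_width: 22.1
```

Call:
arm_command([
  [0,0.001,0,0],
  [0,0.001,0,0],
  [0,0.001,0,0],
  [0,0,0,0],
])

```text
time: 9.85
tool_pos: [633.4, -85.9, 192.5]
tcp_rot: [-1.571, 0.0, -0.759]
contact_force: [-0.7, 0.2, -2.9]
grip_width: 21.8
```

Sliding in with no contact force, about 14 mm below tooth-top height. Continue to the seat.

Call:
arm_command([
  [0,0.001,0,0],
  [0,0.001,0,0],
  [0,0.001,0,0],
  [0,0,0,0],
])

```text
time: 10.25
tool_pos: [633.4, -85.9, 189.5]
tcp_rot: [-1.571, 0.0, -0.759]
contact_force: [0.2, 0.9, -3.7]
grip_width: 22.0
```

Call:
arm_command([
  [0,0.001,0,0],
  [0,0,0,0],
  [0,0,0,0],
])

```text
time: 10.55
tool_pos: [633.5, -86.0, 188.7]
tcp_rot: [-1.571, -0.0, -0.759]
contact_force: [-0.1, -0.4, -4.0]
grip_width: 22.3
```

Call:
arm_command([
  [0,0.001,0,0],
  [0,0,0,0],
  [0,0,0,0],
])

```text
time: 10.85
tool_pos: [633.6, -86.0, 188.6]
tcp_rot: [-1.57, -0.001, -0.759]
contact_force: [-1.8, 0.3, 5.3]
grip_width: 22.4
```

Call:
arm_command([
  [0,0.001,0,0],
  [0,0,0,0],
  [0,0,0,0],
])

```text
time: 11.15
tool_pos: [633.6, -86.0, 188.5]
tcp_rot: [-1.57, -0.002, -0.759]
contact_force: [-4.4, 0.5, 10.2]
grip_width: 22.0
```

Contact at z = 188.6, exactly the expected home height. I ease the press and turn clockwise about the hub axis, which lies about 2 mm behind the TCP along the bar.

Call:
arm_command([
  [0,-0.0015,0,0],
  [0,0,0,2],
  [0,0,0,4],
  [0,0,-0.0002,4],
  [0,0,0,0],
])

```text
time: 11.65
tool_pos: [633.7, -86.0, 188.6]
tcp_rot: [-1.57, -0.001, -0.934]
contact_force: [-1.1, 0.7, 4.2]
grip_width: 22.1
```

Call:
arm_command([
  [0,0,-0.0002,5],
  [0,0,-0.0002,5],
  [0,0,-0.0002,5],
  [0,0,-0.0002,5],
  [0,0,0,0],
])

```text
time: 12.15
tool_pos: [633.1, -86.1, 188.6]
tcp_rot: [-1.569, -0.0, -1.281]
contact_force: [-0.2, 2.9, 4.3]
grip_width: 21.9
```

Call:
arm_command([
  [0,0,-0.0002,5],
  [0,0,-0.0002,5],
  [0,0,-0.0002,5],
  [0,0,-0.0002,5],
  [0,0,0,0],
])

```text
time: 12.65
tool_pos: [632.5, -86.0, 188.6]
tcp_rot: [-1.569, 0.001, -1.629]
contact_force: [1.3, 2.9, 4.6]
grip_width: 21.9
```

```bash
python3 -c "
from h import *
o=bot.get_obs();print(o['contact_force'],o['moment'],o['tcp_rot'],o['joint_positions'])"
```

```text
[1.29709399 2.85759209 4.60840838] [ 0.63703605 -0.26893295 -0.01907944] [-1.56911344e+00  7.00892026e-04 -1.62896469e+00] [-2.55641878e-01  5.85556284e-01  1.25533254e+00  1.05615597e-03
  1.29919131e+00 -1.97755496e-01]
```

Call:
arm_command([
  [0,0,-0.0002,5],
  [0,0,-0.0002,5],
  [0,0,-0.0002,5],
  [0,0,-0.0002,5],
  [0,0,0,0],
])

```text
time: 13.15
tool_pos: [631.9, -85.8, 188.6]
tcp_rot: [-1.569, 0.002, -1.977]
contact_force: [2.3, 4.9, 4.1]
grip_width: 21.9
```

Call:
arm_command([
  [0,0,-0.0002,4],
  [0,0,-0.0002,3],
  [0,0,0,2],
  [0,0,0,0],
])

```text
time: 13.55
tool_pos: [631.7, -85.7, 188.6]
tcp_rot: [-1.569, 0.002, -2.133]
contact_force: [3.0, 3.7, 4.8]
grip_width: 22.2
```

Run:
```python
from ov import *
o=bot.get_obs();print(o['contact_force'],o['moment'],o['tcp_rot'],o["tool_pos"])
q=vision.capture("scene");p=vision.capture("top")
s=-2;t=o["tool_pos"];a=o["tcp_rot"][2]
h=handle([t[0]+s*np.cos(a),t[1]+s*np.sin(a),a],134)
arm=[box(632.5,-84.2,np.radians(176.2),42,106,10,131,133)]
r,i1=ov(q,(190,150,290,250),4,[(h,(255,0,0)),(arm,(0,255,0))])
r,i2=ov(p,(240,140,310,210),6,[(arm,(0,255,0))])
save("g.png",np.hstack([i1,cv2.resize(i2,(400,400))]))
```

```text
[3.0439133  3.67778996 4.77309607] [ 0.79266556 -0.53180527  0.12903197] [-1.56886564e+00  1.99457487e-03 -2.13285024e+00] [631.70708578 -85.66129316 188.64439358]
```

View pics/g.png

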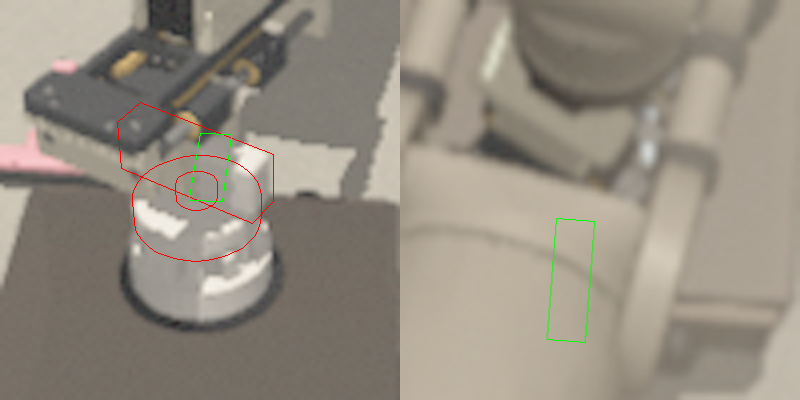

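The scene picture shows the handle seated, its disc outline on the hub. The latch arm is hidden behind it and the top view is blocked by the robot. I turn on until the stop pushes back.

Call:
arm_command([
  [0,0,0,2],
  [0,0,0,1],
  [0,0,0,0],
])

```text
time: 13.95
tool_pos: [631.6, -85.6, 188.6]
tcp_rot: [-1.569, 0.002, -2.185]
contact_force: [3.1, 4.1, 4.2]
grip_width: 22.3
```

```bash
python3 -c "
from h import *
o=bot.get_obs();print(o['contact_force'],o['moment'],o['tcp_rot'],o['tau'][5])"
```

```text
[3.08554838 4.0546915  4.22187323] [ 0.81179209 -0.53234057  0.15902794] [-1.56912656e+00  2.04949596e-03 -2.18463209e+00] 0.3207683376967907
```

Call:
arm_command([
  [0,0,0,2],
  [0,0,0,1],
  [0,0,0,0],
])

```text
time: 14.25
tool_pos: [631.6, -85.5, 188.6]
tcp_rot: [-1.569, 0.002, -2.237]
contact_force: [2.2, 4.4, 3.7]
grip_width: 21.9
```

```bash
python3 -c "
from h import *
o=bot.get_obs();print(o['contact_force'],o['moment'],o['tcp_rot'],o['tau'][5])"
```

```text
[2.20022712 4.35165412 3.68418741] [ 0.90543194 -0.53289643  0.09318916] [-1.56938142e+00  2.19124566e-03 -2.23697490e+00] 0.3216024488210678
```

Call:
arm_command([
  [0,0,0,1.5],
  [0,0,0,1],
  [0,0,0,0],
])

```text
time: 14.55
tool_pos: [631.8, -85.4, 188.6]
tcp_rot: [-1.569, 0.002, -2.28]
contact_force: [3.8, 5.0, 3.6]
grip_width: 22.5
```

```bash
python3 -c "
from h import *
o=bot.get_obs();print(o['contact_force'],o['moment'],o['tcp_rot'],o['tau'][5])"
```

```text
[3.83547854 4.96647528 3.57661161] [ 0.90409688 -0.55172654  0.42880561] [-1.56925213  0.0024657  -2.27998493] 0.5939843505620956
```

Call:
arm_command([
  [0,0,0,1.5],
  [0,0,0,1],
  [0,0,0,0],
])

```text
time: 14.85
tool_pos: [632.2, -85.1, 188.7]
tcp_rot: [-1.569, 0.003, -2.323]
contact_force: [3.9, 5.6, 3.3]
grip_width: 22.4
```

```bash
python3 -c "
from h import *
o=bot.get_obs();print(o['contact_force'],o['moment'],o['tcp_rot'],o['tau'][5])"
```

```text
[3.86131067 5.62663095 3.25632603] [ 1.06103714 -0.8013669   0.76815588] [-1.56888886  0.00337227 -2.32282055] 0.8992285653948784
```

The moment about the axis rises from 0.13 to 0.77 N m, so the stop is reached at yaw of about -130°. I back off within the play, let go and lift.

Call:
arm_command([
  [0,0,0,-2],
  [0,0,0,-1.5],
  [0,0,0,0],
])

```text
time: 15.15
tool_pos: [631.8, -85.4, 188.7]
tcp_rot: [-1.569, 0.003, -2.262]
contact_force: [2.5, 4.3, 4.1]
grip_width: 22.2
```

Call:
arm_command([
  [0,0,0,0],
  [0,0,0,0],
  [0,0,0,0],
  [0,0,0,0],
  [0,0,0,0],
], claw=0)

```text
time: 15.65
tool_pos: [630.5, -86.5, 187.9]
tcp_rot: [-1.571, -0.001, -2.268]
contact_force: [-0.5, 0.2, 0.1]
grip_width: 57.4
```

Call:
arm_command([
  [0,0,0,0],
  [0,0,0,0],
  [0,0,0,0],
  [0,0,0,0],
  [0,0,0,0],
])

```text
time: 16.15
tool_pos: [630.7, -86.2, 188.2]
tcp_rot: [-1.571, -0.0, -2.269]
contact_force: [0.8, -0.5, -0.1]
grip_width: 91.2
```

Call:
arm_command([
  [0,-0.02,0,0],
  [0,-0.04,0,0],
  [0,-0.04,0,0],
  [0,-0.02,0,0],
  [0,0,0,0],
])

```text
time: 16.65
tool_pos: [631.8, -86.5, 312.2]
tcp_rot: [-1.564, 0.003, -2.269]
contact_force: [0.5, 0.2, 0.4]
grip_width: 91.9
```

```bash
python3 plan.py 350 -430 308 -130 45| sed 's/np.float64//g'
```

```text
from [631.8 -86.5 312.2] -129.98 q [-0.26  0.52  1.04 -0.    1.58  0.44] F [0.5 0.2 0.4] grip 91.9 t 16.65
[[(0.0444), (0.0004), (0.0005), (0.0)], [(0.0444), (0.0004), (0.0005), (0.0)], [(0.0444), (0.0004), (0.0005), (0.0)], [(0.0444), (0.0004), (0.0005), (0.0)], [(0.0444), (0.0004), (0.0005), (0.0)]]
[[(0.0444), (0.0004), (0.0005), (0.0)], [(0.0444), (0.0004), (0.0005), (0.0)], [(0.0444), (0.0004), (0.0005), (0.0)], [(0.0444), (0.0004), (0.0005), (0.0)], [(0.0444), (0.0004), (0.0005), (0.0)]]
```

Call:
arm_command([
  [0.025,0,0,0],
  [0.045,0,0,0],
  [0.045,0,0,0],
  [0.045,0,0,0],
  [0.045,0,0,0],
])

```text
time: 17.15
tool_pos: [497.3, -244.0, 306.6]
tcp_rot: [-1.573, -0.0, -2.268]
contact_force: [0.4, -0.7, 1.0]
grip_width: 91.6
```

Call:
arm_command([
  [0.045,0,0,0],
  [0.045,0,0,0],
  [0.045,0,0,0],
  [0.025,0,0,0],
  [0,0,0,0],
])

```text
time: 17.65
tool_pos: [393.7, -367.9, 306.6]
tcp_rot: [-1.573, -0.001, -2.273]
contact_force: [0.9, -0.1, 0.1]
grip_width: 91.8
```

Run:
```python
from ov import *
q=vision.capture("scene");p=vision.capture("top")
h=handle([632.5,-84.2,np.radians(-127)],134)
arm=[box(632.5,-84.2,np.radians(176.2),42,106,10,131,133)]
r1,i1=ov(q,(185,150,285,250),4,[(h,(255,0,0))])
r2,i2=ov(p,(240,140,310,210),6,[(h,(255,0,0)),(arm,(0,255,0))])
f=lambda a:cv2.resize(a,(300,300))
save("i.png",np.vstack([np.hstack([f(r1),f(i1)]),np.hstack([f(r2),f(i2)])]))
for n in("pot","jar","wiper","scraper","brush","tin","handle_bar"):
    for r in vision.find_in(p,n)[:3]: print(n,round(r["confidence"],2),w(p,r["xyz"]).round())
```

```text
pot 0.9 [474. 196.  83.]
pot 0.59 [737. 210.  29.]
jar 0.77 [528. 374.  56.]
scraper 0.91 [ 598. -446.    0.]
scraper 0.5 [738. 209.  30.]
brush 0.93 [417.  94.  41.]
tin 0.85 [739. 209.  28.]
handle_bar 0.82 [344. 250.  36.]
handle_bar 0.67 [685. 356.  33.]
handle_bar 0.64 [627. -84. 186.]
```

View pics/i.png

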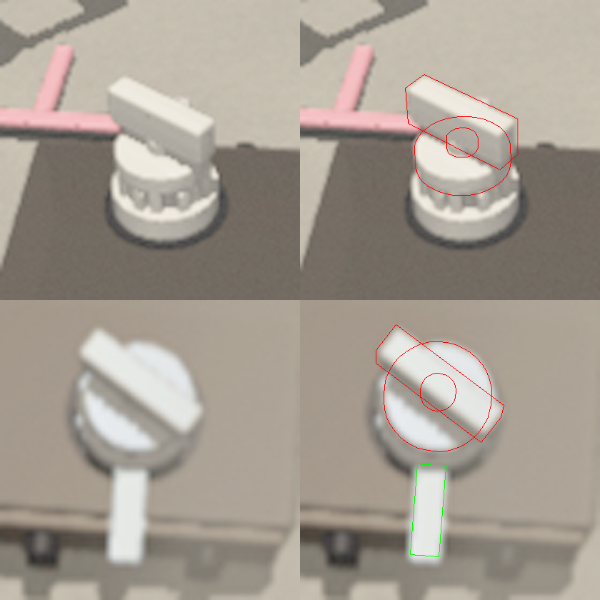

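Final picture: handle bar and disc lie on the red outline drawn at home height in both views. The arm lies on the green outline drawn straight to the front, over the keeper ear. The gripper is open and clear, and the bystanders the network found have not moved. I'm handing in.

```bash
python3 -c "
from plant import job,bot
print(job.close_job());o=bot.get_obs();print(o['time'],o['contact_force'])"
```

```text
the job is handed in; nothing more can be done
None
the job is handed in; nothing more can be done
```

The aluminium T-handle is fitted in the hub and the latch arm points straight to the front, over the keeper ear. I handed the job in at about 18 s with the gripper open and clear; no verdict is reported.

- **Fit:** The handle meshed on the first descent without hunting. It touched the seat at TCP height 188.6 mm, which is exactly the expected home height.
- **Turn:** I turned it about 87° clockwise, until the moment about the hub axis rose from about 0.1 to 0.77 N m at the latch stop. I then backed off 3.5° within the play and let go.
- **Last checks:** The handle matched its home-height outline in both views, and the arm matched the straight-to-front outline in the top view. The pot, jar, scraper, brush and tin were within about 6 mm of their first readings, which is about the network's accuracy.
- **Weak or missing checks:**
  - In the last top picture the network did not report the wiper, so I have no final position for it. Neither the arm nor the handle came down near it, and the part in view looked undisturbed.
  - While the handle was held, the bar end suggested it sat about 4 mm off in the grip, but the disc suggested only about 2 mm. I corrected by 1.5 mm, and it went in without resistance.

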